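# Set a pipe length stop: loosen the wing screw, slide the collar home, lock it under load

## Task

Set the length stop on the bench gauge to the red pipe: slacken the black wing screw, slide the brass collar along its bar so that it pushes the pipe home against the steel anvil on the end block, and tighten the wing screw again while you keep the collar pressed on, so that the pipe stays nipped between collar and anvil with no play. Press the pipe only lightly (about 10 N, never more than 20 N), do not drag the collar along before its screw is slack, leave the pipe lying in its channel, and leave the other things on the bench alone.

Things in the scene. Friction and masses are not known exactly. Their poses are not given: they have to be found in the camera images.
- gauge: Grey gauge fixed to the bench, base 135x420x14 mm (x, y, z), origin centre of its underside. A 16 mm bar runs along its y at x = +30 mm, 62 mm above the bench, between posts at y = -188 and +188 mm (85 mm high). At x = -34 mm an aluminium channel along y (36 mm between rails, floor 20 mm, rail tops 34 mm above the bench, y -65 to +125 mm) carries the pipe, axis 37 mm up.
- end_block: Blue block fixed at the channel's +y end, 50x24x50 mm. Origin: centre of the lower edge of the face that looks at the pipe (along the gauge's -y), 14 mm above the bench. Out of that face stands a screw with a flat round steel head, the anvil (31 mm across, on the pipe's axis); it has been set by hand and is not measured: the anvil's face stands 10 to 38 mm proud of the block.
- pipe: Red pipe, loose in the channel: 34 mm outside, 140 mm long, 0.18 to 0.37 kg. Origin at mid-length on its underside; its y axis runs along it. It starts 4 to 56 mm short of the anvil. Pushing it along the channel takes 1 to 3 N; once it meets the anvil it stops dead and the push rises.
- collar: Brass collar on the bar, 41 mm across, 30 mm wide, top 88 mm above the bench. Its arm reaches over to the pipe's axis and carries a round steel pad (31 mm across) that faces the pipe's end, looking along the gauge's +y. Origin: on the bar's axis, in the plane of the pad's face; axes as the gauge's. The pad's centre is at (-64, 0, -25) mm.
- collar_slide (a joint): Slide of the collar along the bar, m, 0 to 0.17; grows towards the end block (gauge +y). The pad's face lies at gauge y = value - 0.100. With the screw slack it slides with 1 to 3 N; with the screw tight it holds about 13 N.
- wing_grip (a point): Centre of the set screw's black wing, 111 mm above the bench on top of the collar, over the bar, 15 mm to the gauge's -y of the pad's face. The wing is a flat upright bar 42 mm long, 10 mm thick, 26 mm high, free all round; grasp it from above across the 10 mm. The wing's length is this point's x axis turned -0.6 rad about z; the point turns with the screw and is aligned with the gauge at screw value 0.
- wing_screw (a joint): Angle of the set screw, rad. 0 = fully tight (end stop); grows as it is slackened anticlockwise seen from above, to 1.5 (end stop). Starts at 0 to 0.15. From 0.9 on the collar is free; below 0.35 it is held well. Turning it takes up to 0.2 N m; it stays where it is left and does not rise.
- tape_measure: Bystander, to be left alone: yellow and black pocket tape measure, 68x72x34 mm.
- nut: Bystander, to be left alone: bare steel lock nut, 41x47x18 mm.
- elbow: Bystander, to be left alone: grey weld elbow, 59x83x42 mm.
- spanner: Bystander, to be left alone: steel combination spanner, 36x216x8 mm.
- pliers: Bystander, to be left alone: pliers with blue grips, 193x67x14 mm.
- oil_can: Bystander, to be left alone: red oil can with a thin spout, 80x142x174 mm.
There are look-alikes about, which are no part of the job. There is more than one size of the pipe; the one meant has the size given above.

How it is judged:
By the outcome, as a careful person would: the job done as asked, in the order asked, and still so for the second after the job is handed in, with the robot touching nothing.
It also fails if it takes over 72 s, if anything falls off the work surface, if the arm or the gripper's body presses on something with over 40 N, if the wrist force passes 120 N, or if a joint passes its speed limit or range.

## Robot

A 7-joint arm with a two-finger parallel gripper is mounted at the origin on a cart in front of the work surface, level with it; the furniture and walls round the work are solid. World frame = base frame: x ahead of the robot, y to its left, z up, the work surface at z = 0. Lengths are in m, angles in rad, forces in N, time in s.
With the tool pointing down it reaches from about 0.4 to 0.85 m from the base axis. Payload 4.5 kg.
Tool frame: the origin (TCP) lies midway between the tips of the shut fingers; the grasp point (between the pads) lies 19 mm behind it; z points along the fingers, y is the direction in which the jaws open and shut (so a half turn about z gives the same grasp; the last joint's range is limited). The gripper opens to 88 mm and grips with 3 to 60 N. Pads are 18 mm wide; open, the fingers measure 123 mm over their backs; the gripper's body (75 mm by 187 mm) begins 45 mm behind the grasp point.
Start: joints at [0.034, 0.689, -0.195, 1.565, 0.157, 0.902, -0.215], TCP at [0.625, 0, 0.239] pointing down, gripper open.
Joint ranges: [-3.01, 3.01], [-0.46, 2.08], [-1.47, 1.51], [0.13, 2.56], [-1, 4.14], [0.04, 2.09], [-2.66, 2.66]. Speed limits (rad/s): [2.57, 2.57, 3.14, 3.14, 3.14, 3.14, 3.14].

## Interface

Orientations are given as a unit quaternion [x, y, z, w].
In Python, from plant import r gives the robot as it stands.
- The arm moves only by the tool play_rows, never from a script. Its argument "targets" is a list of rows, each an object of numbers: "jaw": the closure, from 0 (fully open) to 1 (shut); "dx", "dy", "dz": the shift along the tool's x, y, z in m; "yaw": the turn about the tool's z in rad. A call has exactly 5 rows; each row shifts and turns the pose as measured when the row begins, along the tool's axes as they then stand; what a row does not reach is not made up. A row lasts 1/10 s, in which the tool goes at most 50 mm and 8.59 degrees, less where a joint would pass 70% of its speed; a pose out of reach is approached as far as the arm can. A call with a gripper value outside its range is refused whole. The fingers move at their own pace and stop on an object; "squeeze" is the grip in N (left out, the last holds). Time passes only in rows, so rows that do not move let the fingers close, or fill a call up. It gives the time, the measured TCP pose, the force and the opening at its end, in the units of the state.
- r.get_state(): the state, without advancing time (a new reading comes with each control period).
- r.snapshot(name): name is "scene" or "side" or "wrist"; returns a dict with "frame" (384x512x3 uint8, red, green, blue), "z_map" (384x512 float32, m along the optical axis (not along the pixel's ray), 0 where there is no reading), "mtx" (3x3 intrinsics, pixels), "dist_coeffs" ([k1, k2, p1, p2, k3] as OpenCV has them; the pictures are not rectified), "position" and "orientation" of the camera in the world; the wrist camera has in their place "T_tool_cam" (4x4, takes a point from camera to tool coordinates, whose origin is the TCP and whose axes are the flange's). Camera axes: x right, y up, looking along -z (the intrinsics and any distortion apply to the point x, -y, -z); pixel columns grow to the right and rows downward; lengths in m; the calibration is good to about 2 mm. A picture is of the moment at which its call begins: read the wrist's pose just before it.
- r.finish_job(): hands the job in, once; it reports no verdict.
The state is a dict: "clock": time; "q": joint angles; "qd": joint speeds; "joint_torque": joint torques, N m; "tool_pos": TCP position; "eef_rot": TCP orientation; "contact_force": force on the tool from outside, world axes, zero at the start; "moment": the same for the moment, N m; "opening": opening from 0.0 (shut) to 1.0 (fully open).
Only numpy, scipy, OpenCV 4.12 (cv2) and the standard library are available. Lean on these libraries where they do the work, as an engineer would, in place of code of your own. Each camera call takes 0.05 s, during which the arm holds its last target.

## Working session

There is one attempt and no reset: what is moved stays moved. The work goes in short steps, Python scripts to look and compute and a tool call to move; the robot and the scene stay as the last step left them, time stands still between calls to the robot, and variables do not carry over. Pictures are saved under pics/ and viewed, and the job is handed in when it is done.

Besides the shell and the picture viewer there is one more tool, called after "Call:" as a command line: name --argument value ..., lists and objects as JSON in quotes. play_rows: Moves the arm, as the interface text tells. Its arguments: {"type":"object","properties":{"targets":{"type":"array"},"squeeze":{"type":"number"}},"required":["targets"]}

```bash
ls; mkdir -p pics
cat > h.py <<'E'
import numpy as np, cv2
from scipy.spatial.transform import Rotation as R
from plant import r
def save(n,s,f=1.0,crop=None):
    im=cv2.cvtColor(s["frame"],cv2.COLOR_RGB2BGR)
    if crop: x0,y0,x1,y1=crop; im=im[y0:y1,x0:x1]
    if f!=1: im=cv2.resize(im,None,fx=f,fy=f,interpolation=cv2.INTER_CUBIC)
    cv2.imwrite("pics/"+n+".png",im)
def campose(s,st=None):
    if "position" in s:
        return R.from_quat(s["orientation"]).as_matrix(),np.array(s["position"])
    T=np.array(s["T_tool_cam"]); Rt=R.from_quat(st["eef_rot"]).as_matrix()
    return Rt@T[:3,:3], Rt@T[:3,3]+np.array(st["tool_pos"])
def rays(s,px,st=None):
    px=np.array(px,float).reshape(-1,1,2)
    u=cv2.undistortPoints(px,np.array(s["mtx"]),np.array(s["dist_coeffs"])).reshape(-1,2)
    d=np.c_[u[:,0],-u[:,1],-np.ones(len(u))]
    Rc,p=campose(s,st); return p,d@Rc.T
def onplane(s,px,z,st=None):
    p,d=rays(s,px,st); return p+d*((z-p[2])/d[:,2])[:,None]
def bydepth(s,px,st=None):
    p,d=rays(s,px,st); zz=np.array([s["z_map"][int(round(b)),int(round(a))] for a,b in np.array(px).reshape(-1,2)])
    return p+d*zz[:,None]
def cloud(s,st=None):
    v,u=np.mgrid[0:384,0:512]; px=np.c_[u.ravel(),v.ravel()]
    p,d=rays(s,px,st); z=s["z_map"].ravel(); P=p+d*z[:,None]; P[z==0]=np.nan
    return P.reshape(384,512,3)
E
python3 - <<'E'
from h import *
print(r.get_state())
for n in ["scene","side","wrist"]:
    s=r.snapshot(n); save(n+"0",s,1.5); np.savez("s_"+n+"0.npz",**s,)
    print(n,s["mtx"],s["dist_coeffs"],s.get("position"),s.get("orientation"),s.get("T_tool_cam"))
E
```

```text
pics
{'clock': 0.0, 'q': array([ 0.03380692,  0.68996125, -0.19448276,  1.56634497,  0.15733822,
        0.90248727, -0.21510101]), 'qd': array([ 0.00015395, -0.00018222, -0.00029429, -0.00036019,  0.00045639,
       -0.00146091,  0.00070046]), 'joint_torque': array([ 3.38560185e-04, -5.27571630e+01, -1.26686912e+00, -1.53434461e+01,
       -5.26333472e-02,  6.56995355e-03,  1.65937727e-04]), 'tool_pos': array([ 6.24373426e-01, -8.04216049e-05,  2.37923179e-01]), 'eef_rot': array([ 7.07079553e-01,  7.07133430e-01, -7.00121477e-04, -5.71776915e-04]), 'contact_force': array([ 0.15422631, -0.63197921, -1.01157596]), 'moment': array([ 0.05289333,  0.02582079, -0.037028  ]), 'opening': 0.9968597764949065}
scene [[370.1258384    0.         253.14306077]
 [  0.         370.1258384  194.70663987]
 [  0.           0.           1.        ]] [0.0364366 0.        0.        0.        0.       ] [-0.20288173  0.55941007  1.00082848] [-0.17524012  0.3429021   0.81786085 -0.427566  ] None
side [[411.64360182   0.         257.12925125]
 [  0.         411.64360182 190.92165203]
 [  0.           0.           1.        ]] [-0.05620018  0.          0.          0.          0.        ] [ 0.07871079 -1.03306876  0.60404101] [ 0.53086376 -0.1129886  -0.1561823   0.82524198] None
wrist [[287.61686199   0.         258.31160272]
 [  0.         287.61686199 192.41792718]
 [  0.           0.           1.        ]] [-0.02122114  0.          0.          0.          0.        ] None None [[ 5.46391542e-04  9.65041136e-01  2.62097896e-01  6.63025868e-02]
 [ 9.99999128e-01 -8.42467088e-04  1.01727002e-03  8.10407736e-04]
 [ 1.20251626e-03  2.62097112e-01 -9.65040755e-01 -1.46269870e-01]
 [ 0.00000000e+00  0.00000000e+00  0.00000000e+00  1.00000000e+00]]
```

View pics/scene0.png

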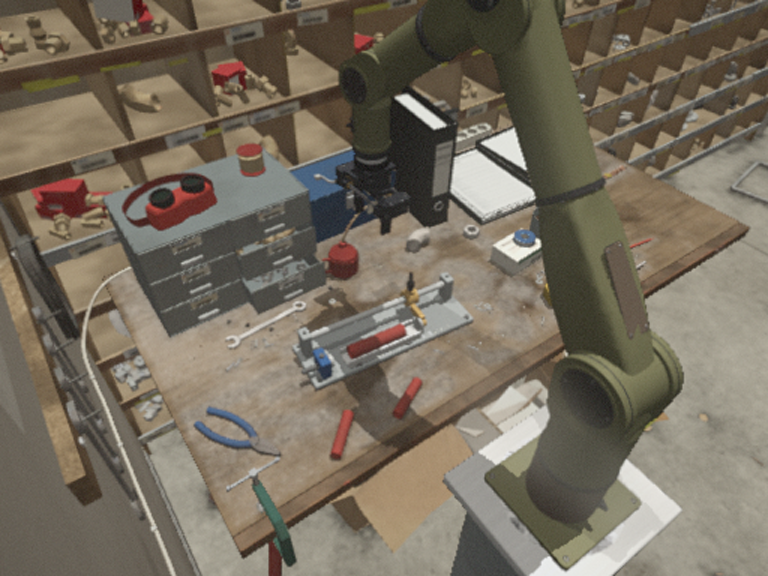

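View pics/side0.png

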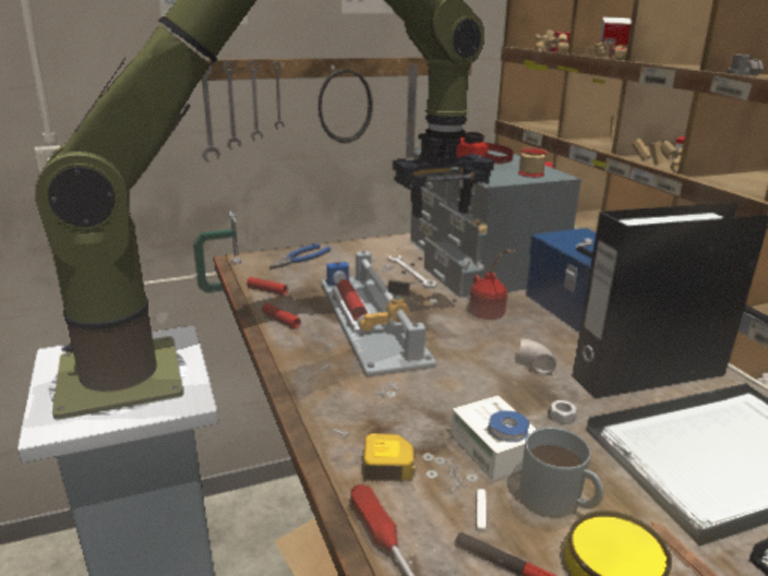

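View pics/wrist0.png

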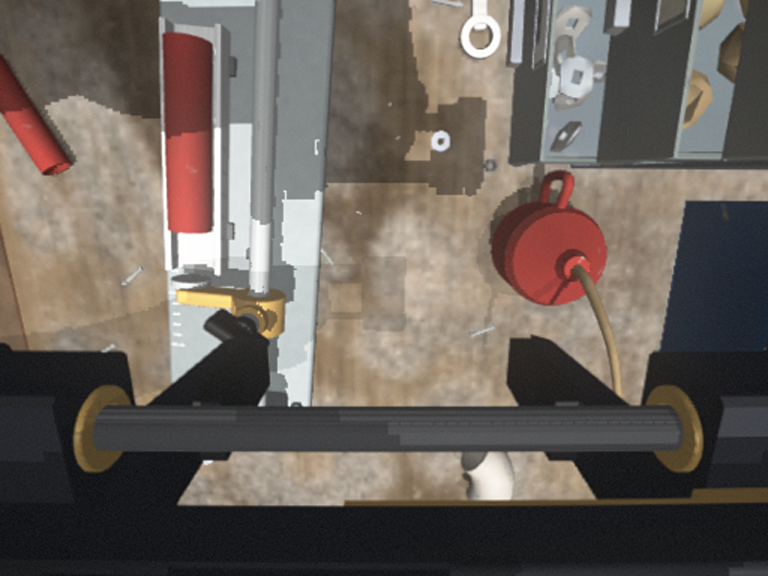

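The wrist view shows the gauge on the left (bar at about x=262, collar at (255,305), black wing at (235,328) out to about (265,345)). A red pipe lies in the channel around (188,135). Two other red pipes are loose on the bench. Next I'll measure the gauge.

Run:
```python
from h import *
st=r.get_state(); s=r.snapshot("wrist"); P=cloud(s,st)
np.save("P0.npy",P)
im=s["frame"].astype(int)
# bar : points z 66..72 in gauge area x<0.62
Z=P[...,2]
hsv=cv2.cvtColor(s["frame"],cv2.COLOR_RGB2HSV)
red=((hsv[...,0]<6)|(hsv[...,0]>174))&(hsv[...,1]>150)
n,l,sta,c=cv2.connectedComponentsWithStats(red.astype(np.uint8))
for i in range(1,n):
    if sta[i,4]>400:
        q=P[l==i]; print("red",sta[i],c[i],np.nanmin(q,0),np.nanmax(q,0))
m=(Z>0.064)&(Z<0.074); v,u=np.nonzero(m); k=(u>165)&(u<190)&(v<190)
q=P[v[k],u[k]]; print("bar",k.sum(),q.min(0),q.max(0),np.median(q,0))
A=np.polyfit(q[:,1],q[:,0],1);print("x=a*y+b",A)
for nm,pt in dict(collar=(172,203),wing=(155,218),wing2=(165,225),pipe=(125,90),pad=(128,186),base=(200,240)).items(): print(nm,P[pt[1],pt[0]])
save("w_crop",s,4,(100,140,240,280))
```

```text
red [   0   37   47   79 1012] [20.12252964 86.48023715] [0.31413347 0.06664063 0.00150561] [0.35671607 0.15793456 0.02695961]
red [ 341  141   63   62 2426] [370.68054411 170.15828524] [ 0.72069273 -0.03364654  0.05651835] [0.79103535 0.03791456 0.09361615]
bar 2694 [ 0.51929896 -0.01628209  0.0640164 ] [0.55255115 0.17554846 0.07247018] [0.53693036 0.08923769 0.06907003]
x=a*y+b [0.10124077 0.52805853]
collar [ 0.52981733 -0.02786173  0.08273311]
wing [ 0.52205879 -0.03321365  0.1157886 ]
wing2 [ 0.53162003 -0.04042223  0.11632703]
pipe [0.47815677 0.09255944 0.05242178]
pad [ 0.46390128 -0.01881825  0.04168927]
base [ 0.54312673 -0.10334012  0.01431632]
```

View pics/w_crop.png

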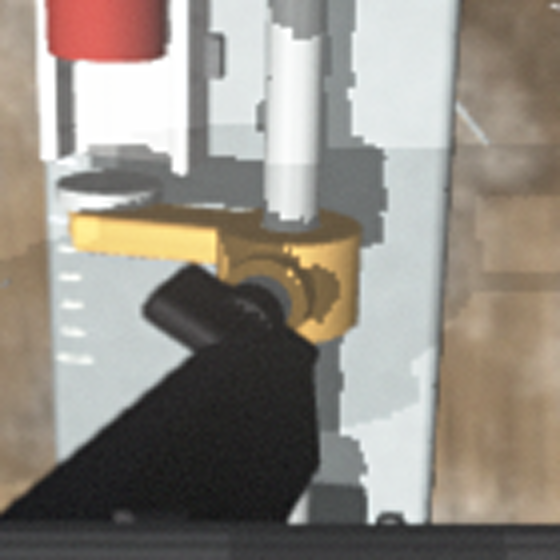

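Call:
play_rows --targets '[{"jaw": 0.3,"dx": -0.03,"dy": -0.025,"dz": 0,"yaw": 0},{"jaw": 0.3,"dx": -0.03,"dy": -0.025,"dz": 0,"yaw": 0},{"jaw": 0.3,"dx": -0.03,"dy": -0.025,"dz": 0,"yaw": 0},{"jaw": 0.3,"dx": -0.02,"dy": -0.02,"dz": 0,"yaw": 0},{"jaw": 0.3,"dx": 0,"dy": 0,"dz": 0,"yaw": 0}]'

```text
clock: 0.7
tool_pos: [0.5262, -0.112, 0.2363]
eef_rot: [0.706, 0.708, -0.0, -0.001]
contact_force: [0.6, 0.2, 0.2]
opening: 0.7
```

Run:
```python
from h import *
st=r.get_state(); s=r.snapshot("wrist"); P=cloud(s,st); print(st["tool_pos"],st["eef_rot"],st["q"])
np.savez("s1.npz",P=P,f=s["frame"])
save("w1",s,1.5)
```

```text
[ 0.52617387 -0.11204964  0.23630146] [ 7.05997397e-01  7.08212702e-01 -4.94367394e-04 -1.48316541e-03] [ 0.25824964  0.58135456 -0.21534364  1.82816762  0.17072978  0.75296634
 -0.04490581]
```

View pics/w1.png

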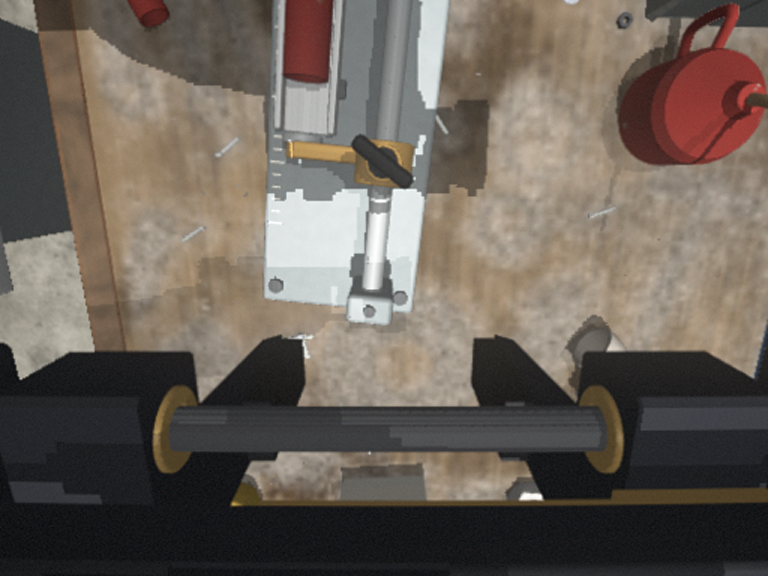

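The wing is now in clear view, running from about (355,140) to (410,183). The collar arm is at (320,150) and the -y post at (370,308).

Run:
```python
from h import *
d=np.load("s1.npz"); P=d["P"]; f=d["f"]; Z=P[...,2]
v,u=np.mgrid[0:384,0:512]
m=(Z>0.118)&(Z<0.13)&(u>225)&(u<285)&(v>80)&(v<135)
q=P[m]; print("wingtop",m.sum(),np.median(q[:,2]),q.min(0),q.max(0))
rc=cv2.minAreaRect((q[:,:2]*1000).astype(np.float32)); print(rc, cv2.boxPoints(rc))
# bar top & direction
m=(Z>0.0685)&(Z<0.074)&(u>225)&(u<280)&((v<85)|((v>140)&(v<185)))
q=P[m]; A=np.polyfit(q[:,1],q[:,0],1); print("bar",m.sum(),A,q[:,1].min(),q[:,1].max(),np.median(q[:,2]))
# post top
m=(Z>0.08)&(Z<0.09)&(u>225)&(u<270)&(v>180)&(v<220)
q=P[m]; rc=cv2.minAreaRect((q[:,:2]*1000).astype(np.float32)); print("post",m.sum(),np.median(q[:,2]),rc)
# base right/left edges
m=(Z>0.011)&(Z<0.017)&(u>170)&(u<300)&(v>130)&(v<215)
q=P[m]; rc=cv2.minAreaRect((q[:,:2]*1000).astype(np.float32)); print("base",m.sum(),rc)
print(cv2.boxPoints(rc))
# pipe 
hsv=cv2.cvtColor(f,cv2.COLOR_RGB2HSV)
red=((hsv[...,0]<6)|(hsv[...,0]>174))&(hsv[...,1]>150)&(u<230)&(u>180)
q=P[red]; print("pipe",q.min(0),q.max(0))
# tall things: spout
for zz in (0.1,0.13,0.15):
    m=(Z>zz)&(Z<0.19)&(v<215)&(u>285); 
    if m.sum(): print(zz,m.sum(),P[m].min(0),P[m].max(0))
```

```text
wingtop 564 0.12377073738159897 [ 0.50506657 -0.0545904   0.12002142] [ 0.54088307 -0.02448802  0.12639374]
((523.0752563476562, -39.769561767578125), (10.020489692687988, 42.03376770019531), 52.0504035949707) [[503.4212   -30.795689]
 [536.5671   -56.645115]
 [542.7293   -48.743435]
 [509.58344  -22.894009]]
bar 1129 [0.09979389 0.52705773] -0.12098810718752985 0.06176416534001568 0.06966482287854292
post 520 0.08212393221579903 ((512.5996704101562, -143.3090057373047), (20.851816177368164, 32.805381774902344), 84.95118713378906)
base 6001 ((485.57769775390625, -110.72998046875), (103.65625, 134.90463256835938), 84.54356384277344)
[[ 413.50275  -155.9093  ]
 [ 547.7961   -168.73723 ]
 [ 557.65265   -65.55066 ]
 [ 423.3593    -52.722733]]
pipe [0.45296853 0.02398781 0.04500169] [0.48350724 0.06981026 0.0562846 ]
0.1 59 [ 0.75076116 -0.00592702  0.10001871] [0.75625095 0.00230102 0.11052386]
```

Checks against the given sizes:
- Wing top: 42.0 x 10.0 mm at z=124 mm, centre (0.523, -0.040), angle -0.66 rad.
- Gauge yaw: about -0.097 rad.
- Screw value: about 0.03.

I'll turn the tool by +2.23 rad to line the jaws up with the wing.

Call:
play_rows --targets '[{"jaw": 0.3,"dx": 0,"dy": 0,"dz": 0,"yaw": 0.149},{"jaw": 0.3,"dx": 0,"dy": 0,"dz": 0,"yaw": 0.149},{"jaw": 0.3,"dx": 0,"dy": 0,"dz": 0,"yaw": 0.149},{"jaw": 0.3,"dx": 0,"dy": 0,"dz": 0,"yaw": 0.149},{"jaw": 0.3,"dx": 0,"dy": 0,"dz": 0,"yaw": 0.149}]'

```text
clock: 1.25
tool_pos: [0.5336, -0.1033, 0.2366]
eef_rot: [0.916, 0.401, 0.004, -0.003]
contact_force: [-0.4, 0.1, 0.7]
opening: 0.696
```

Call:
play_rows --targets '[{"jaw": 0.3,"dx": 0,"dy": 0,"dz": 0,"yaw": 0.149},{"jaw": 0.3,"dx": 0,"dy": 0,"dz": 0,"yaw": 0.149},{"jaw": 0.3,"dx": 0,"dy": 0,"dz": 0,"yaw": 0.149},{"jaw": 0.3,"dx": 0,"dy": 0,"dz": 0,"yaw": 0.149},{"jaw": 0.3,"dx": 0,"dy": 0,"dz": 0,"yaw": 0.149}]'

```text
clock: 1.75
tool_pos: [0.5406, -0.0935, 0.2363]
eef_rot: [0.999, 0.038, 0.006, -0.006]
contact_force: [0.0, -0.4, -0.2]
opening: 0.699
```

```bash
cat >> h.py <<'E'
def rel(tx,ty,tz,jaw):
    """needed tool-frame shift and yaw to put TCP there with jaw axis at world angle (mod pi)"""
    st=r.get_state(); Rt=R.from_quat(st["eef_rot"]).as_matrix(); p=np.array(st["tool_pos"])
    d=Rt.T@(np.array([tx,ty,tz])-p); a=np.arctan2(Rt[1,1],Rt[0,1])
    e=(jaw-a+np.pi/2)%np.pi-np.pi/2
    print("t",round(float(st["clock"]),2),"pos",p.round(4),"jawang",round(a,4),"tilt",Rt[:,2].round(4),"q7",round(float(st["q"][6]),3),"open",round(float(st["opening"]),3))
    print("F",np.round(st["contact_force"],2),"M",np.round(st["moment"],3),"-> d_tool",d.round(4),"yaw",round(-e,4))
E
python3 -c "
from h import *
rel(.523,-.04,.236,-2.233)"
```

```text
t 1.75 pos [ 0.5406 -0.0935  0.2363] jawang -1.494 tilt [ 0.0111  0.0132 -0.9999] q7 -1.191 open 0.699
F [ 0.01 -0.42 -0.25] M [ 0.085  0.13  -0.033] -> d_tool [-0.0134 -0.0547  0.0008] yaw 0.739
```

Call:
play_rows --targets '[{"jaw": 0.3,"dx": 0,"dy": -0.01,"dz": 0,"yaw": 0.149},{"jaw": 0.3,"dx": 0,"dy": -0.01,"dz": 0,"yaw": 0.149},{"jaw": 0.3,"dx": 0,"dy": -0.01,"dz": 0,"yaw": 0.149},{"jaw": 0.3,"dx": 0,"dy": 0,"dz": 0,"yaw": 0.149},{"jaw": 0.3,"dx": 0,"dy": 0,"dz": 0,"yaw": 0.14}]'

```text
clock: 2.25
tool_pos: [0.5492, -0.0524, 0.2359]
eef_rot: [0.946, -0.325, 0.005, -0.011]
contact_force: [-0.4, -0.4, -0.2]
opening: 0.703
```

```bash
python3 -c "
from h import *
rel(.523,-.04,.15,-2.233)"
```

```text
t 2.25 pos [ 0.5492 -0.0524  0.2359] jawang -2.2333 tilt [ 0.0159  0.0178 -0.9997] q7 -1.804 open 0.703
F [-0.37 -0.44 -0.21] M [ 0.121  0.142 -0.032] -> d_tool [-0.0285  0.0083  0.0857] yaw -0.0003
```

Call:
play_rows --targets '[{"jaw": 0.5,"dx": -0.01,"dy": 0.003,"dz": 0.02,"yaw": 0},{"jaw": 0.5,"dx": -0.01,"dy": 0.003,"dz": 0.025,"yaw": 0},{"jaw": 0.5,"dx": -0.0085,"dy": 0.002,"dz": 0.025,"yaw": 0},{"jaw": 0.5,"dx": 0,"dy": 0,"dz": 0.01,"yaw": 0},{"jaw": 0.5,"dx": 0,"dy": 0,"dz": 0,"yaw": 0}]'

```text
clock: 2.75
tool_pos: [0.5302, -0.0295, 0.153]
eef_rot: [0.948, -0.319, 0.008, -0.014]
contact_force: [0.8, 0.9, 0.6]
opening: 0.5
```

Run:
```python
from h import *
rel(.523,-.04,.095,-2.233)
st=r.get_state(); s=r.snapshot("wrist"); np.savez("s2.npz",P=cloud(s,st),f=s["frame"]); save("w2",s,1.5)
```

```text
t 2.75 pos [ 0.5302 -0.0295  0.153 ] jawang -2.2201 tilt [ 0.0242  0.021  -0.9995] q7 -1.735 open 0.5
F [0.78 0.88 0.63] M [ 0.12   0.068 -0.007] -> d_tool [0.0002 0.0146 0.0576] yaw 0.0129
```

View pics/w2.png

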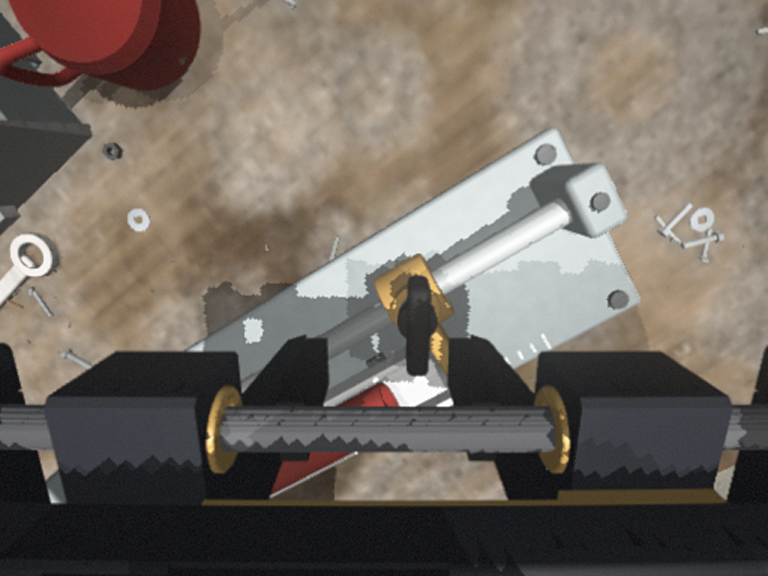

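The wing sits at (417,325), aligned with the tool's x axis and to its +y side, which agrees with the computed 14.6 mm. I'll re-measure it from this view.

Run:
```python
from h import *
d=np.load("s2.npz"); P=d["P"];Z=P[...,2]
v,u=np.mgrid[0:384,0:512]
m=(Z>0.117)&(Z<0.13)&(u>262)&(u<295)&(v>180)&(v<252)
q=P[m]; rc=cv2.minAreaRect((q[:,:2]*1000).astype(np.float32)); print(m.sum(),np.median(q[:,2]),rc,cv2.boxPoints(rc))
```

```text
928 0.12388065314696771 ((523.1737060546875, -40.148399353027344), (10.024565696716309, 41.62457275390625), 52.19395065307617) [[503.65765  -31.350822]
 [536.5448   -56.866287]
 [542.68976  -48.945976]
 [509.8026   -23.430511]]
```

Call:
play_rows --targets '[{"jaw": 0.5,"dx": 0,"dy": 0.007,"dz": 0,"yaw": 0.013},{"jaw": 0.5,"dx": 0,"dy": 0.006,"dz": 0,"yaw": 0},{"jaw": 0.5,"dx": 0,"dy": 0.001,"dz": 0,"yaw": 0},{"jaw": 0.5,"dx": 0,"dy": 0,"dz": 0,"yaw": 0},{"jaw": 0.5,"dx": 0,"dy": 0,"dz": 0,"yaw": 0}]'

```text
clock: 3.3
tool_pos: [0.525, -0.043, 0.1566]
eef_rot: [0.945, -0.326, 0.012, -0.015]
contact_force: [0.6, 0.3, 0.1]
opening: 0.502
```

```bash
python3 -c "
from h import *
rel(.523,-.04,.095,-2.233)"
```

```text
t 3.3 pos [ 0.525  -0.043   0.1566] jawang -2.2354 tilt [ 0.0332  0.0198 -0.9993] q7 -1.719 open 0.502
F [0.61 0.26 0.1 ] M [ 0.076  0.088 -0.005] -> d_tool [-0.0043  0.0011  0.0615] yaw -0.0024
```

Call:
play_rows --targets '[{"jaw": 0.5,"dx": 0,"dy": 0,"dz": 0,"yaw": 0},{"jaw": 0.5,"dx": 0,"dy": 0,"dz": 0,"yaw": 0},{"jaw": 0.5,"dx": 0,"dy": 0,"dz": 0,"yaw": 0},{"jaw": 0.5,"dx": 0,"dy": 0,"dz": 0,"yaw": 0},{"jaw": 0.5,"dx": 0,"dy": 0,"dz": 0,"yaw": 0}]'

```text
clock: 3.8
tool_pos: [0.5254, -0.0427, 0.1568]
eef_rot: [0.945, -0.326, 0.013, -0.015]
contact_force: [-0.6, 0.3, -0.2]
opening: 0.5
```

```bash
python3 -c "
from h import *
rel(.523,-.04,.095,-2.233)"
```

```text
t 3.8 pos [ 0.5254 -0.0427  0.1568] jawang -2.2349 tilt [ 0.0339  0.0201 -0.9992] q7 -1.719 open 0.5
F [-0.62  0.3  -0.24] M [0.11  0.143 0.   ] -> d_tool [-0.0045  0.0016  0.0618] yaw -0.0019
```

Call:
play_rows --targets '[{"jaw": 0.5,"dx": 0,"dy": -0.02,"dz": -0.01,"yaw": 0},{"jaw": 0.5,"dx": 0,"dy": -0.02,"dz": -0.01,"yaw": 0},{"jaw": 0.5,"dx": 0,"dy": 0,"dz": 0,"yaw": 0},{"jaw": 0.5,"dx": 0,"dy": 0,"dz": 0,"yaw": 0},{"jaw": 0.5,"dx": 0,"dy": 0,"dz": 0,"yaw": 0}]'

```text
clock: 4.3
tool_pos: [0.5481, -0.0124, 0.1777]
eef_rot: [0.945, -0.327, 0.011, -0.014]
contact_force: [0.5, -0.6, 0.0]
opening: 0.496
```

```bash
python3 -c "
from h import *
rel(.523,-.04,.095,-2.233)"
```

```text
t 4.3 pos [ 0.5481 -0.0124  0.1777] jawang -2.2369 tilt [ 0.0307  0.019  -0.9993] q7 -1.805 open 0.496
F [ 0.55 -0.6   0.  ] M [ 0.074  0.109 -0.075] -> d_tool [-0.0037  0.0399  0.0814] yaw -0.0039
```

Call:
play_rows --targets '[{"jaw": 0.5,"dx": -0.001,"dy": 0.008,"dz": 0.004,"yaw": 0},{"jaw": 0.5,"dx": -0.001,"dy": 0.008,"dz": 0.004,"yaw": 0},{"jaw": 0.5,"dx": -0.001,"dy": 0.008,"dz": 0.004,"yaw": 0},{"jaw": 0.5,"dx": -0.001,"dy": 0.008,"dz": 0.004,"yaw": 0},{"jaw": 0.5,"dx": 0,"dy": 0.005,"dz": 0,"yaw": 0}]'

```text
clock: 4.8
tool_pos: [0.5172, -0.0436, 0.1577]
eef_rot: [0.944, -0.329, 0.009, -0.013]
contact_force: [1.3, 0.5, -0.7]
opening: 0.5
```

```bash
python3 -c "
from h import *
rel(.523,-.04,.095,-2.233)"
```

```text
t 4.8 pos [ 0.5172 -0.0436  0.1577] jawang -2.2412 tilt [ 0.0261  0.0177 -0.9995] q7 -1.721 open 0.5
F [ 1.32  0.5  -0.69] M [ 0.132  0.066 -0.051] -> d_tool [ 0.0017 -0.0046  0.0629] yaw -0.0082
```

Now down in steps of about 12 mm, correcting sideways as I go.

Call:
play_rows --targets '[{"jaw": 0.5,"dx": 0.001,"dy": -0.003,"dz": 0.005,"yaw": -0.004},{"jaw": 0.5,"dx": 0.001,"dy": -0.002,"dz": 0.005,"yaw": -0.004},{"jaw": 0.5,"dx": 0,"dy": 0,"dz": 0.005,"yaw": 0},{"jaw": 0.5,"dx": 0,"dy": 0,"dz": 0.005,"yaw": 0},{"jaw": 0.5,"dx": 0,"dy": 0,"dz": 0.0,"yaw": 0}]'

```text
clock: 5.3
tool_pos: [0.523, -0.0407, 0.136]
eef_rot: [0.946, -0.325, 0.01, -0.013]
contact_force: [0.1, -0.3, 0.2]
opening: 0.499
```

```bash
python3 -c "
from h import *
rel(.523,-.04,.095,-2.233)"
```

```text
t 5.3 pos [ 0.523  -0.0407  0.136 ] jawang -2.233 tilt [ 0.0266  0.018  -0.9995] q7 -1.704 open 0.499
F [ 0.14 -0.26  0.19] M [ 0.127  0.119 -0.024] -> d_tool [-0.0008  0.0008  0.041 ] yaw -0.0
```

Call:
play_rows --targets '[{"jaw": 0.5,"dx": -0.0005,"dy": 0.0003,"dz": 0.009,"yaw": 0},{"jaw": 0.5,"dx": 0,"dy": 0,"dz": 0.009,"yaw": 0},{"jaw": 0.5,"dx": 0,"dy": 0,"dz": 0.009,"yaw": 0},{"jaw": 0.5,"dx": 0,"dy": 0,"dz": 0.008,"yaw": 0},{"jaw": 0.5,"dx": 0,"dy": 0,"dz": 0.002,"yaw": 0}]'

```text
clock: 5.8
tool_pos: [0.5237, -0.0393, 0.0955]
eef_rot: [0.946, -0.325, 0.01, -0.013]
contact_force: [-0.7, 0.3, 0.5]
opening: 0.5
```

```bash
python3 -c "
from h import *
rel(.5235,-.0398,.095,-2.233)"
```

```text
t 5.8 pos [ 0.5237 -0.0393  0.0955] jawang -2.2321 tilt [ 0.0266  0.0182 -0.9995] q7 -1.672 open 0.5
F [-0.73  0.26  0.45] M [ 0.078  0.121 -0.026] -> d_tool [0.0001 0.0005 0.0005] yaw 0.0009
```

Call:
play_rows --targets '[{"jaw": 0.7,"dx": 0,"dy": 0.0004,"dz": 0,"yaw": 0},{"jaw": 0.8,"dx": 0,"dy": 0,"dz": 0,"yaw": 0},{"jaw": 0.85,"dx": 0,"dy": 0,"dz": 0,"yaw": 0},{"jaw": 1,"dx": 0,"dy": 0,"dz": 0,"yaw": 0},{"jaw": 1,"dx": 0,"dy": 0,"dz": 0,"yaw": 0}]' --squeeze 30

```text
clock: 6.3
tool_pos: [0.5235, -0.0398, 0.0954]
eef_rot: [0.946, -0.325, 0.01, -0.013]
contact_force: [0.8, -1.0, -4.2]
opening: 0.162
```

```bash
python3 -c "
from h import *
rel(.5235,-.0398,.095,-2.233)"
```

```text
t 6.3 pos [ 0.5235 -0.0398  0.0954] jawang -2.2324 tilt [ 0.0267  0.0181 -0.9995] q7 -1.671 open 0.162
F [ 0.84 -0.96 -4.24] M [ 0.014  0.113 -0.056] -> d_tool [ 0.     -0.      0.0004] yaw 0.0006
```

Call:
play_rows --targets '[{"jaw": 1,"dx": 0,"dy": 0,"dz": 0,"yaw": 0},{"jaw": 1,"dx": 0,"dy": 0,"dz": 0,"yaw": 0},{"jaw": 1,"dx": 0,"dy": 0,"dz": 0,"yaw": 0},{"jaw": 1,"dx": 0,"dy": 0,"dz": 0,"yaw": -0.03},{"jaw": 1,"dx": 0,"dy": 0,"dz": 0,"yaw": -0.03}]'

```text
clock: 6.8
tool_pos: [0.5235, -0.0397, 0.0953]
eef_rot: [0.956, -0.294, 0.01, -0.012]
contact_force: [0.3, -0.4, -2.5]
opening: 0.162
```

```bash
python3 -c "
from h import *
rel(.5235,-.0398,.095,-2.233)"
```

```text
t 6.8 pos [ 0.5235 -0.0397  0.0953] jawang -2.1686 tilt [ 0.0267  0.0178 -0.9995] q7 -1.633 open 0.162
F [ 0.3  -0.38 -2.46] M [ 0.122  0.071 -0.116] -> d_tool [0.     0.0001 0.0003] yaw 0.0644
```

Call:
play_rows --targets '[{"jaw": 1,"dx": 0,"dy": 0,"dz": 0,"yaw": -0.06},{"jaw": 1,"dx": 0,"dy": 0,"dz": 0,"yaw": -0.06},{"jaw": 1,"dx": 0,"dy": 0,"dz": 0,"yaw": -0.06},{"jaw": 1,"dx": 0,"dy": 0,"dz": 0,"yaw": -0.06},{"jaw": 1,"dx": 0,"dy": 0,"dz": 0,"yaw": -0.06}]'

```text
clock: 7.3
tool_pos: [0.5237, -0.0394, 0.0954]
eef_rot: [0.99, -0.139, 0.012, -0.011]
contact_force: [0.3, -0.8, -2.6]
opening: 0.161
```

```bash
python3 -c "
from h import *
rel(.5235,-.0398,.095,-1.03)"
```

```text
t 7.3 pos [ 0.5237 -0.0394  0.0954] jawang -1.8494 tilt [ 0.0271  0.0183 -0.9995] q7 -1.447 open 0.161
F [ 0.32 -0.79 -2.61] M [ 0.093  0.052 -0.128] -> d_tool [-0.0001  0.0005  0.0003] yaw -0.8194
```

Call:
play_rows --targets '[{"jaw": 1,"dx": 0,"dy": 0.0003,"dz": 0,"yaw": -0.08},{"jaw": 1,"dx": 0,"dy": 0,"dz": 0,"yaw": -0.08},{"jaw": 1,"dx": 0,"dy": 0,"dz": 0,"yaw": -0.08},{"jaw": 1,"dx": 0,"dy": 0,"dz": 0,"yaw": -0.08},{"jaw": 1,"dx": 0,"dy": 0,"dz": 0,"yaw": -0.08}]'

```text
clock: 7.8
tool_pos: [0.5237, -0.0388, 0.0953]
eef_rot: [0.997, 0.072, 0.014, -0.009]
contact_force: [0.8, -0.3, -2.4]
opening: 0.165
```

```bash
python3 -c "
from h import *
rel(.5235,-.0398,.095,-1.03)"
```

```text
t 7.8 pos [ 0.5237 -0.0388  0.0953] jawang -1.4257 tilt [ 0.0272  0.0197 -0.9994] q7 -1.205 open 0.165
F [ 0.85 -0.28 -2.39] M [ 0.215  0.096 -0.082] -> d_tool [-0.0004  0.0009  0.0003] yaw -0.3957
```

Call:
play_rows --targets '[{"jaw": 1,"dx": 0,"dy": 0.0005,"dz": 0,"yaw": -0.08},{"jaw": 1,"dx": 0,"dy": 0,"dz": 0,"yaw": -0.08},{"jaw": 1,"dx": 0,"dy": 0,"dz": 0,"yaw": -0.08},{"jaw": 1,"dx": 0,"dy": 0,"dz": 0,"yaw": -0.08},{"jaw": 1,"dx": 0,"dy": 0,"dz": 0,"yaw": -0.06}]'

```text
clock: 8.3
tool_pos: [0.5236, -0.0386, 0.0953]
eef_rot: [0.963, 0.271, 0.016, -0.006]
contact_force: [1.3, 0.2, -2.1]
opening: 0.16
```

Run:
```python
from h import *
rel(.5235,-.0398,.095,-1.03)
s=r.snapshot("side"); save("side3",s,4,(200,150,320,270)); np.savez("side3.npz",P=cloud(s),f=s["frame"])
s=r.snapshot("scene"); save("sc3",s,4,(190,160,330,280)); np.savez("sc3.npz",P=cloud(s),f=s["frame"])
```

```text
t 8.3 pos [ 0.5236 -0.0386  0.0953] jawang -1.0224 tilt [ 0.0269  0.021  -0.9994] q7 -0.976 open 0.16
F [ 1.26  0.19 -2.1 ] M [ 0.182  0.077 -0.13 ] -> d_tool [-0.0007  0.0009  0.0003] yaw 0.0076
```

View pics/side3.png

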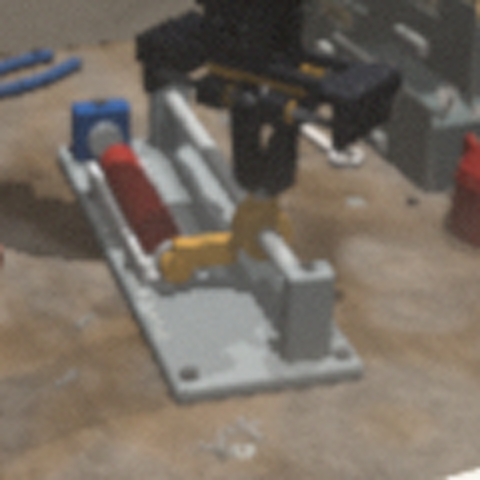

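View pics/sc3.png

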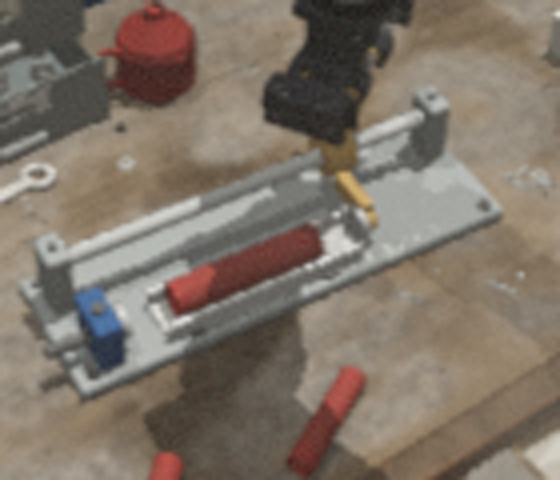

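Call:
play_rows --targets '[{"jaw": 1,"dx": 0.0012,"dy": -0.0016,"dz": 0,"yaw": 0},{"jaw": 1,"dx": 0.0018,"dy": -0.0024,"dz": 0,"yaw": 0},{"jaw": 1,"dx": 0.0018,"dy": -0.0024,"dz": 0,"yaw": 0},{"jaw": 1,"dx": 0.0018,"dy": -0.0024,"dz": 0,"yaw": 0},{"jaw": 1,"dx": 0.0018,"dy": -0.0024,"dz": 0,"yaw": 0}]'

```text
clock: 8.9
tool_pos: [0.5248, -0.0258, 0.0953]
eef_rot: [0.964, 0.267, 0.015, -0.005]
contact_force: [0.2, -0.8, -3.8]
opening: 0.163
```

```bash
cat >> h.py <<'E'
B=np.array([0.5232,-0.0401]); TH=-0.097
def gst(s=0.03,ret=False):
    st=r.get_state(); Rt=R.from_quat(st["eef_rot"]).as_matrix(); p=np.array(st["tool_pos"]); g=p-0.019*Rt[:,2]
    y=np.array([-np.sin(TH),np.cos(TH),0]); x=np.array([np.cos(TH),np.sin(TH),0])
    a=np.arctan2(Rt[1,1],Rt[0,1]); d=g-np.array([*B,g[2]])
    F=np.array(st["contact_force"])
    print("t %.2f travel %.1f lat %.1f z %.1f mm  screw %.3f F_y %.1f F_x %.1f F_z %.1f Mz %.3f  tilt %s open %.3f q7 %.2f"%(st["clock"],d@y*1e3,d@x*1e3,g[2]*1e3,0.03+a+2.232,F@y,F@x,F[2],st["moment"][2],Rt[:2,2].round(3),st["opening"],st["q"][6]))
    print(" 1mm along gauge +y = tool",(Rt.T@y).round(3),"  1mm +x =",(Rt.T@x).round(3))
E
python3 - <<'E'
from h import *
gst()
d=np.load("sc3.npz");P=d["P"];f=d["f"];hsv=cv2.cvtColor(f,cv2.COLOR_RGB2HSV)
y=np.array([-np.sin(TH),np.cos(TH)])
v,u=np.mgrid[0:384,0:512]
red=((hsv[...,0]<7)|(hsv[...,0]>174))&(hsv[...,1]>130)&(u>225)&(u<275)&(v>210)&(v<242)
q=P[red]; t=(q[:,:2]-B)@y; print("pipe along",np.nanpercentile(t,[0,2,50,98,100]).round(4),np.nanmax(q[:,2]))
bl=(hsv[...,0]>100)&(hsv[...,0]<125)&(hsv[...,1]>140)&(u>200)&(u<230)&(v>225)&(v<255)
q=P[bl]; t=(q[:,:2]-B)@y; print("block",bl.sum(),np.nanpercentile(t,[0,2,50,98,100]).round(4))
E
```

```text
t 8.90 travel 14.0 lat -0.2 z 114.3 mm  screw 1.232 F_y -0.8 F_x 0.3 F_z -3.8 Mz -0.046  tilt [0.027 0.019] open 0.163 q7 -1.00
 1mm along gauge +y = tool [ 0.595 -0.804  0.021]   1mm +x = [0.803 0.595 0.025]
pipe along [0.0642 0.072  0.1715 0.1944 0.1948] 0.056971312207525826
block 0 nan
  return np.nanmean(a, axis, out=out, keepdims=keepdims)
```

Run:
```python
from h import *
for n,(u0,u1,v0,v1) in dict(sc3=(200,225,225,255),side3=(214,236,170,192)).items():
    d=np.load(n+".npz");P=d["P"];f=d["f"];hsv=cv2.cvtColor(f,cv2.COLOR_RGB2HSV)
    y=np.array([-np.sin(TH),np.cos(TH)]);x=np.array([np.cos(TH),np.sin(TH)])
    v,u=np.mgrid[0:384,0:512]
    bl=(hsv[...,0]>100)&(hsv[...,0]<130)&(hsv[...,1]>100)&(u>=u0)&(u<u1)&(v>=v0)&(v<v1)
    q=P[bl]; t=(q[:,:2]-B)@y; print(n,"block",bl.sum(),np.nanpercentile(t,[2,50,98]).round(4) if bl.any() else "")
    if n=="side3":
        for vv in range(176,200,1):
            row=[]
            for uu in range(220,240,2):
                p=P[vv,uu]; row.append("%.0f/%.0f"%(((p[:2]-B)@y)*1e3,p[2]*1e3))
            print(vv,row)
```

```text
sc3 block 70 [0.2533 0.2651 0.2717]
side3 block 67 [0.248  0.2533 0.2623]
176 ['258/67', '257/67', '260/65', '263/63', '255/65', '255/65', '256/64', '402/2', '390/6', '265/58']
177 ['255/65', '253/64', '255/63', '251/64', '256/61', '249/64', '252/62', '396/-0', '387/3', '265/54']
178 ['255/61', '256/60', '253/60', '252/60', '252/59', '249/60', '247/60', '382/2', '384/0', '268/49']
179 ['253/58', '248/59', '251/58', '252/56', '254/55', '248/57', '251/55', '370/3', '370/2', '270/44']
180 ['253/54', '252/54', '249/55', '254/51', '252/52', '254/50', '250/51', '366/0', '363/1', '264/43']
181 ['253/51', '251/51', '247/52', '244/52', '242/52', '248/49', '247/49', '348/4', '355/1', '262/40']
182 ['258/45', '256/45', '244/49', '243/49', '242/49', '240/49', '252/43', '343/2', '341/2', '268/34']
183 ['251/44', '255/42', '245/45', '238/47', '237/47', '241/45', '251/39', '333/3', '334/1', '266/31']
184 ['250/40', '243/43', '239/44', '239/43', '244/40', '238/42', '250/36', '328/1', '295/15', '270/25']
185 ['251/36', '241/40', '242/39', '244/37', '239/39', '241/37', '247/34', '287/15', '284/16', '2
[... 771 characters left out ...]
4/36', '175/39', '156/47', '147/51', '136/55', '134/55', '140/52', '212/17']
194 ['219/17', '209/21', '174/37', '173/37', '152/46', '135/53', '131/54', '127/55', '123/56', '164/36']
195 ['211/17', '208/18', '176/32', '197/22', '148/44', '135/49', '126/53', '118/56', '121/54', '124/52']
196 ['208/15', '208/14', '178/28', '158/36', '145/42', '132/48', '121/52', '113/55', '108/57', '112/54']
197 ['203/14', '191/18', '171/27', '149/37', '145/39', '124/48', '118/50', '107/54', '103/56', '103/55']
198 ['195/14', '191/15', '176/21', '150/33', '150/33', '123/45', '110/50', '99/55', '97/55', '93/56']
199 ['194/11', '180/17', '177/17', '149/30', '137/35', '114/46', '102/51', '95/53', '86/57', '89/55']
```

Block face is at about 252 mm along, anvil face about 241, and the pipe's far end about 195. So I expect the pad to meet the pipe near travel 39.5 mm and the pipe to meet the anvil near 85 mm.

Call:
play_rows --targets '[{"jaw": 1,"dx": 0.003,"dy": -0.004,"dz": 0,"yaw": 0},{"jaw": 1,"dx": 0.003,"dy": -0.004,"dz": 0,"yaw": 0},{"jaw": 1,"dx": 0.003,"dy": -0.004,"dz": 0,"yaw": 0},{"jaw": 1,"dx": 0.003,"dy": -0.004,"dz": 0,"yaw": 0},{"jaw": 1,"dx": 0.0012,"dy": -0.0016,"dz": 0,"yaw": 0}]'

```text
clock: 9.4
tool_pos: [0.5273, -0.0012, 0.0954]
eef_rot: [0.963, 0.267, 0.015, -0.006]
contact_force: [0.8, -0.5, -4.9]
opening: 0.155
```

```bash
python3 -c "
from h import *
gst()"
```

```text
t 9.40 travel 38.7 lat -0.1 z 114.4 mm  screw 1.232 F_y -0.4 F_x 0.8 F_z -4.9 Mz -0.106  tilt [0.026 0.019] open 0.155 q7 -1.03
 1mm along gauge +y = tool [ 0.595 -0.803  0.021]   1mm +x = [0.803 0.596 0.024]
```

Call:
play_rows --targets '[{"jaw": 1,"dx": 0.0012,"dy": -0.0016,"dz": 0,"yaw": 0},{"jaw": 1,"dx": 0.0012,"dy": -0.0016,"dz": 0,"yaw": 0},{"jaw": 1,"dx": 0.0018,"dy": -0.0024,"dz": 0,"yaw": 0},{"jaw": 1,"dx": 0.0018,"dy": -0.0024,"dz": 0,"yaw": 0},{"jaw": 1,"dx": 0.0018,"dy": -0.0024,"dz": 0,"yaw": 0}]'

```text
clock: 9.9
tool_pos: [0.5284, 0.01, 0.0954]
eef_rot: [0.964, 0.266, 0.014, -0.004]
contact_force: [2.2, -4.3, -6.5]
opening: 0.155
```

```bash
python3 -c "
from h import *
gst()"
```

```text
t 9.90 travel 50.0 lat -0.1 z 114.4 mm  screw 1.230 F_y -4.1 F_x 2.6 F_z -6.5 Mz -0.072  tilt [0.026 0.016] open 0.155 q7 -1.05
 1mm along gauge +y = tool [ 0.593 -0.805  0.018]   1mm +x = [0.804 0.594 0.024]
```

Call:
play_rows --targets '[{"jaw": 1,"dx": 0.0024,"dy": -0.0032,"dz": 0,"yaw": 0},{"jaw": 1,"dx": 0.0024,"dy": -0.0032,"dz": 0,"yaw": 0},{"jaw": 1,"dx": 0.0024,"dy": -0.0032,"dz": 0,"yaw": 0},{"jaw": 1,"dx": 0.0024,"dy": -0.0032,"dz": 0,"yaw": 0},{"jaw": 1,"dx": 0.0024,"dy": -0.0032,"dz": 0,"yaw": 0}]'

```text
clock: 10.4
tool_pos: [0.5305, 0.0311, 0.0955]
eef_rot: [0.964, 0.266, 0.014, -0.004]
contact_force: [0.7, -2.6, -7.8]
opening: 0.158
```

```bash
python3 -c "
from h import *
gst()"
```

```text
t 10.40 travel 71.2 lat -0.0 z 114.5 mm  screw 1.229 F_y -2.5 F_x 1.0 F_z -7.8 Mz -0.113  tilt [0.025 0.015] open 0.158 q7 -1.08
 1mm along gauge +y = tool [ 0.593 -0.805  0.018]   1mm +x = [0.805 0.593 0.024]
```

Call:
play_rows --targets '[{"jaw": 1,"dx": 0.0009,"dy": -0.0012,"dz": 0.0002,"yaw": 0},{"jaw": 1,"dx": 0.0009,"dy": -0.0012,"dz": 0.0002,"yaw": 0},{"jaw": 1,"dx": 0.0009,"dy": -0.0012,"dz": 0.0002,"yaw": 0},{"jaw": 1,"dx": 0.0009,"dy": -0.0012,"dz": 0.0002,"yaw": 0},{"jaw": 1,"dx": 0.0006,"dy": -0.0008,"dz": 0.0002,"yaw": 0}]'

```text
clock: 10.9
tool_pos: [0.5314, 0.0389, 0.0953]
eef_rot: [0.964, 0.266, 0.014, -0.004]
contact_force: [0.4, -3.4, -3.5]
opening: 0.16
```

```bash
python3 -c "
from h import *
gst()"
```

```text
t 10.90 travel 79.1 lat 0.0 z 114.3 mm  screw 1.230 F_y -3.3 F_x 0.8 F_z -3.5 Mz -0.044  tilt [0.026 0.015] open 0.160 q7 -1.09
 1mm along gauge +y = tool [ 0.593 -0.805  0.018]   1mm +x = [0.805 0.593 0.024]
```

Now slow steps of 0.7 mm per row to find the anvil.

Call:
play_rows --targets '[{"jaw": 1,"dx": 0.0004,"dy": -0.0006,"dz": 0.0001,"yaw": 0},{"jaw": 1,"dx": 0.0004,"dy": -0.0006,"dz": 0.0001,"yaw": 0},{"jaw": 1,"dx": 0.0004,"dy": -0.0006,"dz": 0.0001,"yaw": 0},{"jaw": 1,"dx": 0.0004,"dy": -0.0006,"dz": 0.0001,"yaw": 0},{"jaw": 1,"dx": 0.0004,"dy": -0.0006,"dz": 0.0001,"yaw": 0}]'

```text
clock: 11.4
tool_pos: [0.5317, 0.0422, 0.0953]
eef_rot: [0.964, 0.266, 0.015, -0.004]
contact_force: [0.2, -2.8, -1.1]
opening: 0.159
```

```bash
python3 -c "
from h import *
gst()"
```

```text
t 11.40 travel 82.5 lat 0.1 z 114.3 mm  screw 1.229 F_y -2.8 F_x 0.5 F_z -1.1 Mz -0.034  tilt [0.026 0.015] open 0.159 q7 -1.09
 1mm along gauge +y = tool [ 0.593 -0.805  0.017]   1mm +x = [0.805 0.593 0.025]
```

Call:
play_rows --targets '[{"jaw": 1,"dx": 0.0004,"dy": -0.0006,"dz": 0,"yaw": 0},{"jaw": 1,"dx": 0.0004,"dy": -0.0006,"dz": 0,"yaw": 0},{"jaw": 1,"dx": 0.0004,"dy": -0.0006,"dz": 0,"yaw": 0},{"jaw": 1,"dx": 0.0004,"dy": -0.0006,"dz": 0,"yaw": 0},{"jaw": 1,"dx": 0.0004,"dy": -0.0006,"dz": 0,"yaw": 0}]'

```text
clock: 11.9
tool_pos: [0.5319, 0.0446, 0.0953]
eef_rot: [0.964, 0.265, 0.014, -0.003]
contact_force: [1.3, -6.2, -2.8]
opening: 0.165
```

```bash
python3 -c "
from h import *
gst()"
```

```text
t 11.90 travel 84.8 lat 0.0 z 114.3 mm  screw 1.227 F_y -6.0 F_x 1.9 F_z -2.8 Mz -0.062  tilt [0.026 0.013] open 0.165 q7 -1.10
 1mm along gauge +y = tool [ 0.592 -0.806  0.015]   1mm +x = [0.806 0.592 0.025]
```

Call:
play_rows --targets '[{"jaw": 1,"dx": 0.0004,"dy": -0.0006,"dz": 0,"yaw": 0},{"jaw": 1,"dx": 0.0004,"dy": -0.0006,"dz": 0,"yaw": 0},{"jaw": 1,"dx": 0.0004,"dy": -0.0006,"dz": 0,"yaw": 0},{"jaw": 1,"dx": 0.0004,"dy": -0.0006,"dz": 0,"yaw": 0},{"jaw": 1,"dx": 0.0004,"dy": -0.0006,"dz": 0,"yaw": 0}]'

```text
clock: 12.4
tool_pos: [0.5319, 0.0445, 0.0953]
eef_rot: [0.965, 0.263, 0.013, -0.001]
contact_force: [1.2, -4.6, -3.2]
opening: 0.163
```

```bash
python3 -c "
from h import *
gst()"
```

```text
t 12.40 travel 84.9 lat 0.0 z 114.3 mm  screw 1.224 F_y -4.5 F_x 1.6 F_z -3.2 Mz -0.063  tilt [0.026 0.009] open 0.163 q7 -1.10
 1mm along gauge +y = tool [ 0.589 -0.808  0.011]   1mm +x = [0.808 0.589 0.025]
```

Travel has stopped at 84.9 mm, so the pipe is on the anvil, as predicted. I'll raise the press before tightening.

Call:
play_rows --targets '[{"jaw": 1,"dx": 0.0006,"dy": -0.0008,"dz": 0,"yaw": 0},{"jaw": 1,"dx": 0.0007,"dy": -0.001,"dz": 0,"yaw": 0},{"jaw": 1,"dx": 0.0008,"dy": -0.0011,"dz": 0,"yaw": 0},{"jaw": 1,"dx": 0.0008,"dy": -0.0011,"dz": 0,"yaw": 0},{"jaw": 1,"dx": 0.0008,"dy": -0.0011,"dz": 0,"yaw": 0}]'

```text
clock: 12.9
tool_pos: [0.532, 0.0446, 0.0953]
eef_rot: [0.965, 0.261, 0.012, 0.003]
contact_force: [0.1, -6.0, -3.6]
opening: 0.162
```

Run:
```python
from h import *
gst()
a=-1.03
g=np.pi/2+TH
for i in range(12):
    f=a-0.13*i; print(round(f,2),"per mm dx %.2f dy %.2f"%(np.cos(g-f-np.pi/2),np.cos(g-f)))
```

```text
t 12.90 travel 85.1 lat 0.1 z 114.3 mm  screw 1.218 F_y -5.9 F_x 0.7 F_z -3.6 Mz -0.037  tilt [0.024 0.001] open 0.162 q7 -1.11
 1mm along gauge +y = tool [ 0.584 -0.811  0.003]   1mm +x = [0.811 0.584 0.024]
-1.03 per mm dx 0.60 dy -0.80
-1.16 per mm dx 0.49 dy -0.87
-1.29 per mm dx 0.37 dy -0.93
-1.42 per mm dx 0.25 dy -0.97
-1.55 per mm dx 0.12 dy -0.99
-1.68 per mm dx -0.01 dy -1.00
-1.81 per mm dx -0.14 dy -0.99
-1.94 per mm dx -0.27 dy -0.96
-2.07 per mm dx -0.39 dy -0.92
-2.2 per mm dx -0.51 dy -0.86
-2.33 per mm dx -0.61 dy -0.79
-2.46 per mm dx -0.71 dy -0.70
```

Call:
play_rows --targets '[{"jaw": 1,"dx": 0.0008,"dy": -0.0011,"dz": 0,"yaw": 0.1},{"jaw": 1,"dx": 0.0008,"dy": -0.0014,"dz": 0,"yaw": 0.09},{"jaw": 1,"dx": 0.0008,"dy": -0.0017,"dz": 0,"yaw": 0.06},{"jaw": 1,"dx": 0.0008,"dy": -0.0019,"dz": 0,"yaw": 0},{"jaw": 1,"dx": 0.0008,"dy": -0.0019,"dz": 0,"yaw": 0}]' --squeeze 45

```text
clock: 13.4
tool_pos: [0.5321, 0.0443, 0.0953]
eef_rot: [0.991, 0.13, 0.011, 0.007]
contact_force: [0.2, -7.8, -1.9]
opening: 0.149
```

```bash
python3 -c "
from h import *
gst()"
```

```text
t 13.40 travel 85.1 lat 0.2 z 114.3 mm  screw 0.951 F_y -7.8 F_x 0.9 F_z -1.9 Mz 0.050  tilt [ 0.023 -0.01 ] open 0.149 q7 -1.27
 1mm along gauge +y = tool [ 0.35  -0.937 -0.008]   1mm +x = [0.937 0.349 0.024]
```

Call:
play_rows --targets '[{"jaw": 1,"dx": 0.001,"dy": -0.0026,"dz": 0,"yaw": 0},{"jaw": 1,"dx": 0.0011,"dy": -0.003,"dz": 0,"yaw": 0.12},{"jaw": 1,"dx": 0.0008,"dy": -0.0032,"dz": 0,"yaw": 0.12},{"jaw": 1,"dx": 0.0004,"dy": -0.0033,"dz": 0,"yaw": 0.12},{"jaw": 1,"dx": 0,"dy": -0.0033,"dz": 0,"yaw": 0.12}]'

```text
clock: 13.9
tool_pos: [0.5321, 0.0438, 0.0953]
eef_rot: [0.992, -0.124, 0.012, 0.013]
contact_force: [-1.1, -10.9, -2.8]
opening: 0.15
```

```bash
python3 -c "
from h import *
gst()"
```

```text
t 13.90 travel 84.9 lat 0.3 z 114.3 mm  screw 0.441 F_y -11.0 F_x -0.1 F_z -2.8 Mz 0.042  tilt [ 0.021 -0.029] open 0.150 q7 -1.58
 1mm along gauge +y = tool [-0.151 -0.988 -0.027]   1mm +x = [ 0.988 -0.152  0.024]
```

Call:
play_rows --targets '[{"jaw": 1,"dx": -0.0005,"dy": -0.0033,"dz": 0,"yaw": 0.12},{"jaw": 1,"dx": -0.0009,"dy": -0.0032,"dz": 0,"yaw": 0.12},{"jaw": 1,"dx": -0.0013,"dy": -0.003,"dz": 0,"yaw": 0.1},{"jaw": 1,"dx": -0.0015,"dy": -0.0027,"dz": 0,"yaw": 0.08},{"jaw": 1,"dx": -0.0012,"dy": -0.002,"dz": 0,"yaw": 0.06}]'

```text
clock: 14.4
tool_pos: [0.5318, 0.0431, 0.0954]
eef_rot: [0.928, -0.372, 0.02, 0.02]
contact_force: [-0.9, -6.8, -0.5]
opening: 0.153
```

```bash
python3 -c "
from h import *
gst()"
```

```text
t 14.40 travel 84.6 lat 0.0 z 114.4 mm  screw -0.072 F_y -6.9 F_x -0.2 F_z -0.5 Mz 0.226  tilt [ 0.022 -0.051] open 0.153 q7 -1.91
 1mm along gauge +y = tool [-0.616 -0.786 -0.048]   1mm +x = [ 0.786 -0.618  0.027]
```

The screw is at its end stop (Mz 0.23 N m). I'll let the push relax, then open.

Call:
play_rows --targets '[{"jaw": 1,"dx": -0.0006,"dy": -0.001,"dz": 0,"yaw": 0},{"jaw": 1,"dx": -0.0003,"dy": -0.0005,"dz": 0,"yaw": 0},{"jaw": 1,"dx": 0,"dy": 0,"dz": 0,"yaw": 0},{"jaw": 0.8,"dx": 0,"dy": 0,"dz": 0,"yaw": 0},{"jaw": 0.6,"dx": 0,"dy": 0,"dz": 0,"yaw": 0}]'

```text
clock: 14.9
tool_pos: [0.5316, 0.0451, 0.0953]
eef_rot: [0.928, -0.372, 0.02, 0.02]
contact_force: [1.1, -0.2, -0.7]
opening: 0.271
```

```bash
python3 -c "
from h import *
gst()"
```

```text
t 14.90 travel 86.5 lat -0.4 z 114.3 mm  screw -0.071 F_y -0.1 F_x 1.1 F_z -0.7 Mz 0.032  tilt [ 0.022 -0.052] open 0.271 q7 -1.91
 1mm along gauge +y = tool [-0.616 -0.787 -0.049]   1mm +x = [ 0.786 -0.617  0.027]
```

Call:
play_rows --targets '[{"jaw": 0.4,"dx": 0,"dy": 0.0005,"dz": 0,"yaw": 0},{"jaw": 0.4,"dx": 0,"dy": 0,"dz": 0,"yaw": 0},{"jaw": 0.4,"dx": 0,"dy": 0,"dz": -0.003,"yaw": 0},{"jaw": 0.4,"dx": 0,"dy": 0,"dz": -0.006,"yaw": 0},{"jaw": 0.4,"dx": 0,"dy": 0,"dz": -0.01,"yaw": 0}]'

```text
clock: 15.4
tool_pos: [0.5306, 0.05, 0.1146]
eef_rot: [0.929, -0.37, 0.018, 0.018]
contact_force: [-1.0, -0.2, -0.2]
opening: 0.603
```

Call:
play_rows --targets '[{"jaw": 0.4,"dx": 0,"dy": 0,"dz": -0.015,"yaw": 0},{"jaw": 0.4,"dx": 0,"dy": 0,"dz": -0.02,"yaw": 0},{"jaw": 0.4,"dx": 0,"dy": 0,"dz": -0.02,"yaw": 0},{"jaw": 0.4,"dx": 0,"dy": 0,"dz": -0.02,"yaw": 0},{"jaw": 0.4,"dx": 0,"dy": 0,"dz": 0,"yaw": 0}]'

```text
clock: 15.9
tool_pos: [0.5296, 0.0536, 0.1968]
eef_rot: [0.929, -0.37, 0.02, 0.016]
contact_force: [0.5, 0.8, -0.2]
opening: 0.597
```

Run:
```python
from h import *
gst()
st=r.get_state(); s=r.snapshot("wrist"); np.savez("s5.npz",P=cloud(s,st),f=s["frame"]); save("w5",s,1.5)
s=r.snapshot("side"); save("side5",s,4,(200,150,320,270)); np.savez("side5.npz",P=cloud(s),f=s["frame"])
s=r.snapshot("scene"); save("sc5",s,4,(190,160,330,280)); np.savez("sc5.npz",P=cloud(s),f=s["frame"])
```

```text
t 15.90 travel 94.7 lat -3.2 z 215.8 mm  screw -0.068 F_y 0.9 F_x 0.4 F_z -0.2 Mz 0.049  tilt [ 0.024 -0.045] open 0.597 q7 -2.01
 1mm along gauge +y = tool [-0.613 -0.789 -0.043]   1mm +x = [ 0.788 -0.615  0.029]
```

View pics/w5.png

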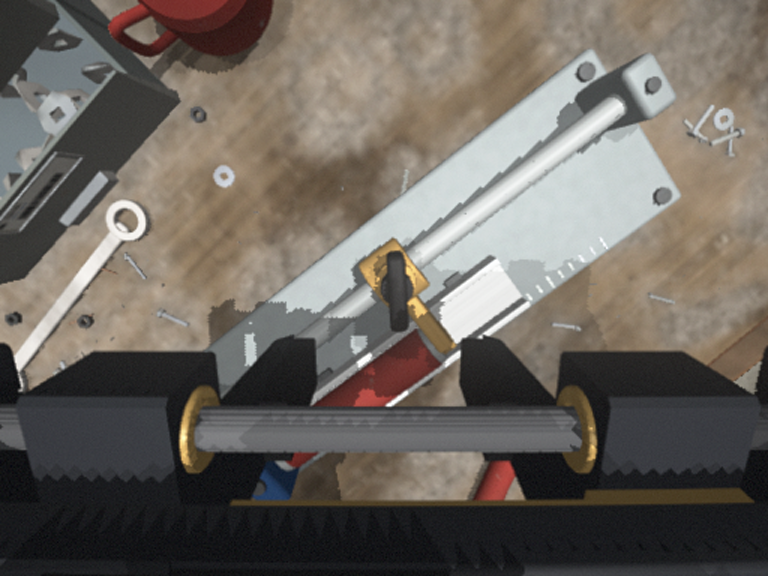

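View pics/side5.png

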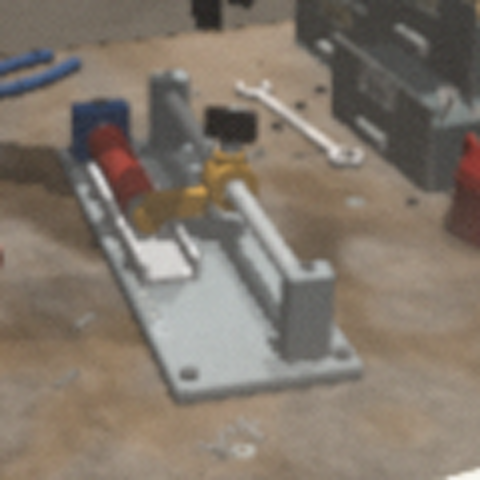

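View pics/sc5.png

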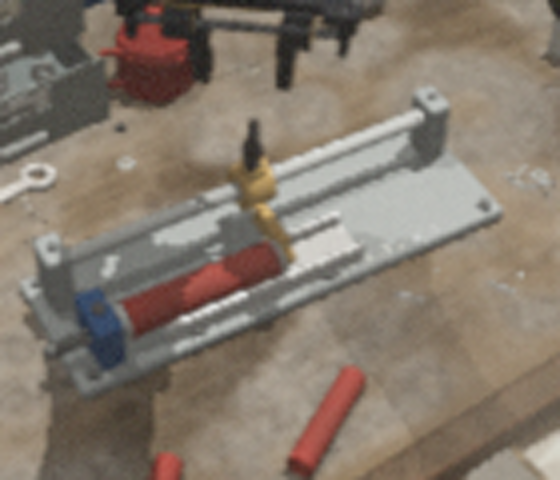

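The pipe sits against the anvil beside the blue block, with the pad against its near end (sc5 (285,255)). The wing is back in its tight orientation. I'll measure the screw angle and the collar.

Run:
```python
from h import *
y=np.array([-np.sin(TH),np.cos(TH)])
d=np.load("s5.npz"); P=d["P"];f=d["f"];Z=P[...,2]
v,u=np.mgrid[0:384,0:512]
m=(Z>0.118)&(Z<0.13)&(u>245)&(u<285)&(v>155)&(v<228)
q=P[m]; rc=cv2.minAreaRect((q[:,:2]*1000).astype(np.float32)); b=cv2.boxPoints(rc)
e=[b[1]-b[0],b[2]-b[1]]; e=max(e,key=np.linalg.norm); a=np.arctan(e[1]/e[0])
print("wing",rc,"screw",a-TH+0.6,"travel",(np.array(rc[0])/1e3-B)@y)
d=np.load("sc5.npz");P=d["P"];hsv=cv2.cvtColor(d["f"],cv2.COLOR_RGB2HSV)
red=((hsv[...,0]<7)|(hsv[...,0]>174))&(hsv[...,1]>130)&(u>215)&(u<265)&(v>215)&(v<246)
q=P[red]; t=(q[:,:2]-B)@y; print("pipe along",np.nanpercentile(t,[0,1,99,100]).round(4),"top",np.nanpercentile(q[:,2],99))
```

```text
wing ((531.0744018554688, 42.80300521850586), (9.997604370117188, 42.305667877197266), 49.84831237792969) screw -0.0037782192 travel 0.08327591349156563
pipe along [0.1082 0.1126 0.2357 0.2363] top 0.05665712961497885
```

Run:
```python
from h import *
f=np.load("s5.npz")["f"]; cv2.imwrite("pics/w5c.png",cv2.resize(cv2.cvtColor(f[160:270,200:330],cv2.COLOR_RGB2BGR),None,fx=5,fy=5,interpolation=cv2.INTER_CUBIC))
```

```text
(no output)
```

View pics/w5c.png

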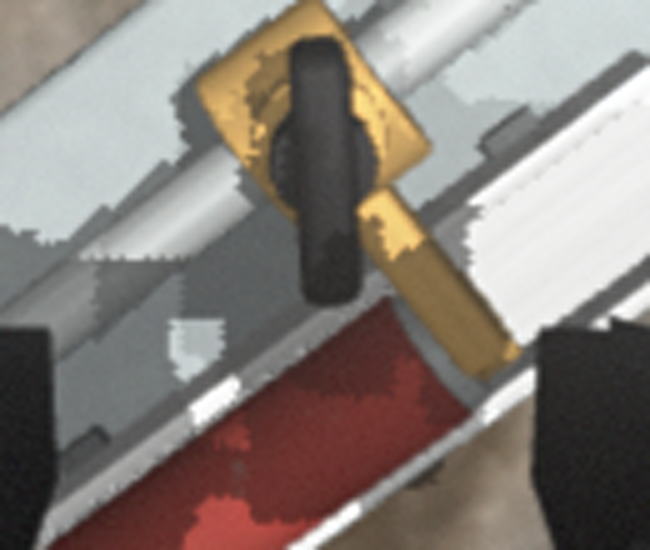

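Run:
```python
from h import *
print(r.get_state()["clock"], r.finish_job())
```

```text
the job is handed in; nothing more can be done
16.05 None
```

The length stop is set to the red pipe and the job is handed in at 16 s of the 72 s allowed. The pipe is nipped between collar and anvil with the wing screw tight.

**What I did:** I gripped the wing and slackened it to about 1.23 rad, with sideways force on the collar staying around 1 N. I then slid the collar about 85 mm, until it stopped dead with the pipe on the anvil. The camera had put that point at 85 mm. I kept pressing while I tightened, with the push at the wrist about 11 N partway through and about 7 N when the screw reached its end stop. Then I eased off, opened the jaws and withdrew upwards.

**Last checks:**
- **Wing screw:** the last picture puts it at about 0.00 rad, fully tight.
- **Pipe:** it lies in its channel with the pad's face against its near end and no visible gap.
- **Bystanders:** the arm stayed clear of all of them.

**Where the checks disagreed or were limited:**
- **Collar travel:** the camera gave 83.3 mm against about 85 mm from the arm, which is within the 2 mm calibration.
- **Nip:** the force left on the pipe after release was not measured.
- **Anvil end:** I saw it only in the overview pictures, not close up.

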